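Staple a voucher book and lay it in the out-tray

ROBOT

A 6-joint arm with a two-finger parallel gripper is mounted at the origin on the work surface. World frame = base frame: x ahead of the robot, y to its left, z up, the work surface at z = 0. Lengths are in m, angles in degrees, forces in N, time in s.
With the tool pointing down it reaches from about 0.4 to 0.825 m from the base axis. Payload 7 kg.
Tool frame: the origin (TCP) lies between the finger pads; the fingertips stand 19 mm ahead of it and the grasp point (between the pads) is the TCP (r.finger_overhang is the distance from the TCP to the fingertips, in m); z points along the fingers, y is the direction in which the jaws open and shut (so a half turn about z gives the same grasp; the last joint's range is limited). The gripper opens to 88 mm and grips with 3 to 60 N. Pads are 19 mm wide; open, the fingers measure 130 mm over their backs; the gripper's body (78 mm by 193 mm) begins 47 mm behind the grasp point.
Start: joints at [-56.717, 20.546, 0.682, 0, -70.136, -16.507], TCP at [0.195, -0.646, 0.246] pointing down, gripper open.
Joint ranges: [-176.03, 176.03], [-82.01, 121.73], [-58.28, 71.71], [-173.87, 95.51], [-174.79, -0.11], [-173.66, 173.66]. Speed limits (degrees/s): [136.94, 136.94, 172.46, 180, 180, 180].

INTERFACE

Orientations are given as [roll, pitch, yaw] about the fixed x, y, z axes, in that order (R = Rz(yaw) Ry(pitch) Rx(roll)).
In Python, from plant import r, optics gives the robot as it stands. The module is installed in compiled form; this text tells all that it offers.
- The arm moves only by the tool step_arm, never from a script. Its argument "increments" is a list of rows, each an object of numbers: "tx", "ty", "tz": the shift along the world's x, y, z in mm; "ax", "ay", "az": the turn, a rotation vector about the world's x, y, z in degrees; "claw": the gripper command: -1 is shut, 1 is fully open, values between are in proportion. In form: [{"tx": .., "ty": .., "tz": .., "ax": .., "ay": .., "az": .., "claw": ..}, ...]. A call has 1 to 12 rows; each row shifts and turns the commanded pose from where the row before left it; what a row does not reach is not made up. A row lasts 1/10 s, in which the tool goes at most 50 mm and 8.59 degrees, less where a joint would pass 70% of its speed; a pose out of reach is approached as far as the arm can. A call with a gripper value outside its range is refused whole. The fingers move at their own pace and stop on an object; "newtons" is the grip in N (left out, the last holds). Time passes only in rows, so rows that do not move let the fingers close. It gives the time, the measured TCP pose, the force and the opening at its end, in the units of the state.
- r.get_state(): the state, without advancing time (a new reading comes with each control period).
- optics.capture(name): name is "side" or "top" or "wrist"; returns a dict with "image" (400x640x3 uint8, blue, green, red), "depth" (400x640 float32, m along the optical axis (not along the pixel's ray), 0 where there is no reading), "fx", "fy", "cx", "cy" (pixels), "R" (3x3) and "t" (3): a world point X has camera coordinates R X + t. Camera axes: x right, y down, z forward; pixel columns grow to the right and rows downward; lengths in m; the calibration is good to about 2 mm. A picture is of the moment at which its call begins.
- r.close_job(): hands the job in, once; it reports no verdict.
The state is a dict: "time_s": time; "joints": joint angles; "qd": joint speeds; "joint_torque": joint torques, N m; "tcp_pos": TCP position; "eef_rot": TCP orientation; "contact_force": force on the tool from outside, world axes, zero at the start; "moment": the same for the moment, N m; "gripper_width": finger opening in m.
Only numpy, scipy, OpenCV 4.12 (cv2) and the standard library are available. Lean on these libraries where they do the work, as an engineer would, in place of code of your own. Each camera call takes 0.05 s, during which the arm holds its last target. There are 200 camera calls.

TASK

Staple this voucher book: slide it flat into the big stapler with its blue-taped stub end squarely against the two lugs of the depth guide and centred between them, let go of it there, and press the stapler's handle all the way down to its stop. Then let the handle come back up, draw the book out and lay it flat in the black out-tray - put it down, do not drop it - leaving everything else on the desk where it is.

Things in the scene. Friction and masses are not known exactly. Their poses are not given: they have to be found in the camera images.
- book_center (a point): Centre (half-way up) of the loose voucher book: a stiff flat block, 170 long (its x) x 60 wide (its y) x 20 thick (its z), 0.11 to 0.22 kg, cream with a manila cover on top. The 26 mm at its +x end, the stub end, are wrapped in dark blue tape. It starts flat on the desk, stub end roughly towards the stapler; the stub end face is 85 mm from the centre.
- book_stub (a point): Middle of the book's stub end face (blue tape), half-way up, 10 mm above its underside. Axes as for the book: x out of the stub end along the book's length, z up.
- stapler_stop (a point): On the stapler's feed surface (20 mm above the desk), midway between the two steel lugs of the depth guide, in the plane of their front faces. Axes: x points into the stapler, the way the book is pushed in; y sideways; z up. The lugs are 14 wide, 30 high, centred at y = +24 and -24. A seated book has its stub end face at x = 0, y = 0. The stapler is grey, heavy-duty, screwed to the desk.
- feed_mouth (a point): Middle of the open front edge of the feed surface, 142 mm before stapler_stop (same axes), on its top. The flat surface is 150 wide for the first 100 mm (grey, black centre line) and 84 wide from there to the lugs. A seated book overhangs this edge by 28 mm and lies there without tipping.
- driver_head (a point): Middle of the underside of the stapler's dark steel driver head, 34 long (x = -29 to +5 in the stapler_stop frame) and 28 wide. It hangs 38 mm above the feed surface with the handle up and comes to about 1 mm above the book at the stop. The book goes in under it and must be drawn back at least 30 mm before it is lifted.
- handle_hinge (a point): Hinge axis of the stapler's handle, at its middle: 188 mm beyond stapler_stop in x, 98 mm above the feed surface; the axis is level, along this point's y (axes as stapler_stop). The handle's front end lies about 24 mm (up) to 36 mm (down) before stapler_stop, its underside about 160 mm (up) above the feed surface.
- handle_pad (a point): Middle of the top face of the red palm pad (72 long x 42 wide) at the front end of the stapler's handle, the place to press; it moves with the handle. Axes: x along the handle towards its hinge, y across, z out of the pad's top. From the hinge it lies 187 mm along -x and 18 mm along z. With the handle up it is 194 mm above the desk, on the stop 136 mm.
- stapler_handle (a joint): Angle of the handle: 0 = up at rest, tilted 0.32 rad (front high); it grows as the front goes down; 0.32 = on its stop, pad level. A spring pushes it back up: at the pad's middle about 3 N to start it and about 13 N to hold it on the stop.
- tray_in (a point): Centre of the inner floor of the black out-tray, 4 mm above the desk. The tray is open, 240 long (its x) x 170 wide (its y), walls 4 thick and 32 high over the desk, inside 232 x 162, so the book lies lengthwise in it. It stands on rubber feet and does not move.
- envelopes: Bystander: banded bundle of cream envelopes, 114 x 162 x 40, loose. Origin under its centre.
- staple_box: Bystander: cardboard box of staples with a blue band, 60 x 95 x 42, loose. Origin under its centre.
- tape_dispenser: Bystander: black desk tape dispenser with a brown roll, 62 x 170 x 92, loose. Origin under its centre.
- mug: Bystander: blue mug, 82 across, 95 high, handle at its +y, loose. Origin under its centre.
Mind the look-alikes: they are no part of the job. Several things look just like the part that bears book_center: the one meant starts farthest from the robot's base.

How it is judged:
By the outcome, as a careful person would: the job done as asked, in the order asked, and still so for the second after the job is handed in, with the robot touching nothing.
It also fails if it takes over 64 s, if anything falls off the work surface, if the arm or the gripper's body presses on something with over 40 N, if the wrist force passes 120 N, or if a joint passes its speed limit or range.

## Working session

There is one attempt and no reset: what is moved stays moved. The work goes in short steps, Python scripts to look and compute and a tool call to move; the robot and the scene stay as the last step left them, time stands still between calls to the robot, and variables do not carry over. Pictures are saved under pics/ and viewed, about 8 in all and at most 12, crops included, and the job is handed in when it is done.

Besides the shell and the picture viewer there is one more tool, called after ">>>" as name(argument=value, ...), one argument or row to a line, values as JSON. step_arm: Moves the arm, as the interface text tells. Its arguments: {"type":"object","properties":{"increments":{"type":"array","items":{"type":"object","properties":{"tx":{"type":"number"},"ty":{"type":"number"},"tz":{"type":"number"},"ax":{"type":"number"},"ay":{"type":"number"},"az":{"type":"number"},"claw":{"type":"number"}}}},"newtons":{"type":"number"}},"required":["increments"]}

```bash
mkdir -p pics; cat > h.py <<'E'
import numpy as np, cv2
from plant import r, optics
def cap(n,save=None):
    c=optics.capture(n)
    if save: cv2.imwrite(f'pics/{save}.png',c['image'])
    return c
def cloud(c):
    d=c['depth'];v,u=np.mgrid[:d.shape[0],:d.shape[1]]
    p=np.stack([(u-c['cx'])/c['fx']*d,(v-c['cy'])/c['fy']*d,d],-1)
    w=(p-c['t'])@c['R']; w[d==0]=np.nan
    return w
E
python3 - <<'E'
from h import *
s=r.get_state();print(s)
a=cap('top');b=cap('side')
np.savez('c0.npz',top=cloud(a),side=cloud(b),ti=a['image'],si=b['image'])
cv2.imwrite('pics/a.png',a['image']);cv2.imwrite('pics/b.png',b['image'])
for c in(a,b):print(c['R'].round(3),c['t'],c['fx'])
E
```

```text
{'time_s': 0.0, 'joints': array([-5.67181695e+01,  2.05923735e+01,  6.35442065e-01, -2.04709054e-02,
       -7.01361251e+01, -1.65076089e+01]), 'qd': array([-0.02634017,  0.0758538 ,  0.00452425, -0.00827232,  0.00937138,
       -0.04341155]), 'joint_torque': array([-1.72493870e-03, -5.82717276e+01,  2.93054259e+01,  6.99711174e+00,
        6.94550079e-03, -1.78028963e-04]), 'tcp_pos': array([ 0.19466707, -0.64585402,  0.24462364]), 'eef_rot': array([ 1.79905311e+02, -7.99315139e-03, -1.63232743e+02]), 'contact_force': array([0.06354107, 0.86887391, 0.33290856]), 'moment': array([ 0.0041617 , -0.0068628 , -0.01954154]), 'gripper_width': 0.08769424671551514}
[[-0.011 -1.    -0.009]
 [-0.997  0.012 -0.081]
 [ 0.081  0.008 -0.997]] [0.06320587 0.54113315 1.23554411] 437.0267692587184
[[-0.903 -0.43   0.013]
 [-0.289  0.584 -0.758]
 [ 0.318 -0.688 -0.652]] [0.47870888 0.24346341 1.16660424] 475.1967756526564
```

View pics/a.png

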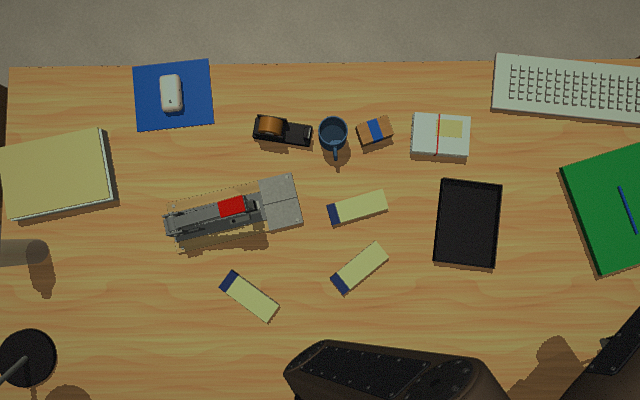

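View pics/b.png

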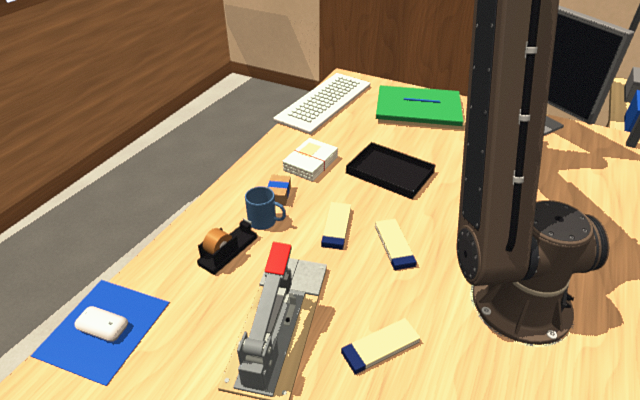

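The top view shows three books. The farthest (px 357,208, stub left at 333,214) is the target. The stapler opens to the right (feed plate ~283,203), with its pad at (232,206). The tray is at (467,223).

```bash
python3 - <<'E'
from h import *
z=np.load('c0.npz');W=z['top'];I=z['ti'].astype(int);hsv=cv2.cvtColor(z['ti'],cv2.COLOR_BGR2HSV)
def roi(x0,x1,y0,y1):
    m=np.zeros(I.shape[:2],bool);m[y0:y1,x0:x1]=1;return m
def rect(m,n):
    p=W[m];p=p[~np.isnan(p[:,0])]
    r_=cv2.minAreaRect((p[:,:2]*1000).astype(np.float32));print(n,len(p),r_,'z',np.median(p[:,2]).round(4),p[:,:2].mean(0).round(4));print(cv2.boxPoints(r_).round(0).tolist());return p
Z=W[...,2]
print('desk',np.nanmedian(Z[roi(310,325,220,300)]))
print('book');rect(roi(318,398,182,235)&(Z>.012)&(Z<.03),'book')
blue=(hsv[...,0]>100)&(hsv[...,0]<130)&(hsv[...,1]>100)
rect(roi(318,398,182,235)&(Z>.012)&(Z<.03)&blue,'stub')
rect(roi(250,310,165,240)&(Z>.012)&(Z<.03),'feed')
red=((hsv[...,0]<8)|(hsv[...,0]>172))&(hsv[...,1]>150)
p=rect(roi(200,260,180,230)&red&(Z>.1),'pad');print(p[:,2].min(),p[:,2].max())
rect(roi(425,510,170,275)&(Z>.02)&(Z<.045)&(I.sum(2)<250),'tray')
W2=z['side'];
def rect2(m,n):
    p=W2[m];p=p[~np.isnan(p[:,0])];r_=cv2.minAreaRect((p[:,:2]*1000).astype(np.float32));print(n,len(p),r_,np.median(p[:,2]));return
Z2=W2[...,2]
# side checks by world boxes
def wb(x0,x1,y0,y1,z0,z1):return (W2[...,0]>x0)&(W2[...,0]<x1)&(W2[...,1]>y0)&(W2[...,1]<y1)&(Z2>z0)&(Z2<z1)
np.set_printoptions(suppress=True)
for px in[(333,214),(357,208),(283,203),(232,206),(467,223),(170,228)]:print(px,W[px[1],px[0]].round(4))
big=cv2.resize(z['ti'][150:265,150:310],None,fx=5,fy=5,interpolation=cv2.INTER_CUBIC);cv2.imwrite('pics/c.png',big)
E
```

```text
desk 0.0011195197310178665
book
book 1234 ((518.983642578125, -42.228759765625), (60.163330078125, 170.19493103027344), 15.921632766723633) z 0.0209 [ 0.5188 -0.0423]
[[467.0, 31.0], [513.0, -132.0], [571.0, -116.0], [525.0, 48.0]]
stub 160 ((498.2311096191406, 27.879737854003906), (57.33064270019531, 23.020910263061523), 15.441926002502441) z 0.0213 [0.4979 0.0278]
[[468.0, 31.0], [474.0, 9.0], [529.0, 24.0], [523.0, 47.0]]
feed 2333 ((530.9330444335938, 206.9727020263672), (150.06492614746094, 157.8477783203125), 13.175909996032715) z 0.0209 [0.5304 0.1938]
[[440.0, 267.0], [476.0, 113.0], [622.0, 147.0], [586.0, 301.0]]
pad 432 ((512.2221069335938, 284.0563049316406), (41.4318733215332, 69.78996276855469), 13.402195930480957) z 0.1957 [0.5122 0.2826]
[[484.0, 313.0], [500.0, 245.0], [540.0, 255.0], [524.0, 323.0]]
0.17828954810553058 0.2095817298489933
tray 648 ((469.1662902832031, -357.0127868652344), (172.6851806640625, 239.94216918945312), 82.4051742553711) z 0.0309 [ 0.4724 -0.3633]
[[339.0, -427.0], [577.0, -458.0], [599.0, -287.0], [362.0, -256.0]]
(333, 214) [0.4975 0.0269 0.0193]
(357, 208) [ 0.5137 -0.042   0.0237]
(283, 203) [0.5306 0.1704 0.0228]
(232, 206) [0.5121 0.2799 0.196 ]
(467, 223) [ 0.4677 -0.3615  0.0032]
(170, 228) [0.4604 0.4553 0.1342]
```

View pics/c.png

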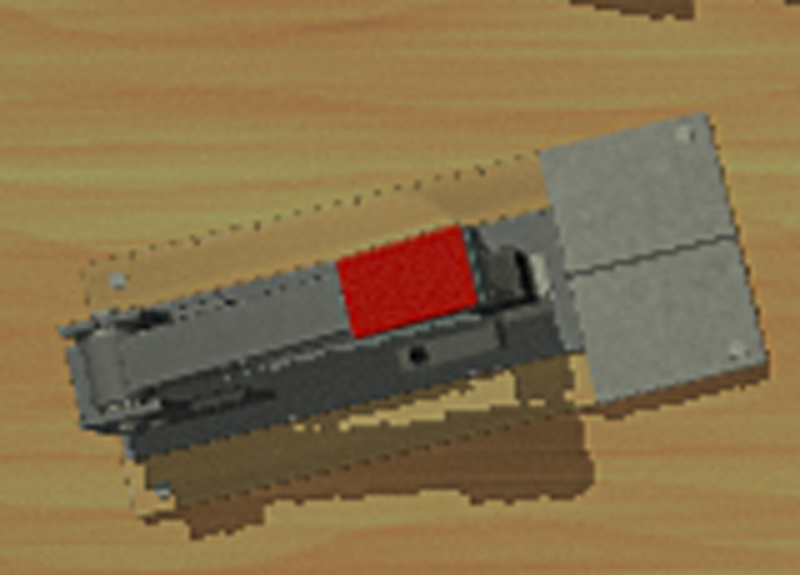

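>>> step_arm(
  increments=[
    {"tx":20,"ty":30,"az":6,"claw":1},
    {"tx":25,"ty":40,"az":8,"claw":1},
    {"tx":25,"ty":44,"az":8,"claw":1},
    {"tx":25,"ty":44,"az":8,"claw":1},
    {"tx":25,"ty":44,"az":8,"claw":1},
    {"tx":25,"ty":44,"az":8,"claw":1},
    {"tx":25,"ty":44,"az":8,"claw":1},
    {"tx":25,"ty":44,"az":8,"claw":1},
    {"tx":25,"ty":44,"az":8,"claw":1},
    {"tx":25,"ty":44,"az":8,"claw":1},
    {"tx":25,"ty":44,"az":6,"claw":1},
    {"tx":20,"ty":30,"az":4,"claw":1},
  ],
)

```text
$.increments[0]: bad value
```

>>> step_arm(
  increments=[
    {"tx":24,"ty":37,"az":1},
    {"tx":20,"ty":25},
    {"tx":0,"ty":12},
    {},
  ],
)

```text
$.increments[0]: bad value
```

```bash
python3 - <<'E'
from h import *
s=r.get_state();print(s['time_s'],s['tcp_pos'],s['eef_rot'],s['joints'],s['contact_force'])
c=cap('wrist','d');np.savez('c1.npz',W=cloud(c),I=c['image'])
print(-c['R'].T@c['t'])
E
```

```text
0.1 [ 0.19467276 -0.64590036  0.2447346 ] [ 1.79915978e+02 -8.90911787e-03 -1.63231377e+02] [-5.67178285e+01  2.05868172e+01  6.40070732e-01 -1.63113605e-02
 -7.01363428e+01 -1.65080016e+01] [-0.88096904 -0.3332211   0.7080713 ]
[ 0.13284863 -0.66428871  0.38302048]
```

View pics/d.png

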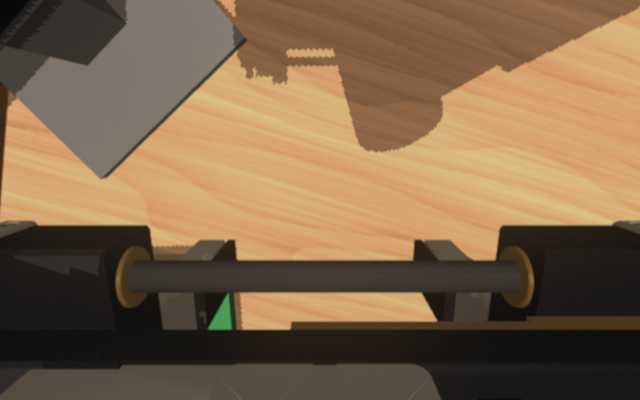

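The wrist view shows the empty desk and the gripper, whose wide side lies along the jaw axis. The camera sits on the tool's +x side. No move ran because the rows need every field.

>>> step_arm(
  increments=[
    {"tx":20,"ty":30,"tz":0,"ax":0,"ay":0,"az":6,"claw":1},
    {"tx":25,"ty":40,"tz":0,"ax":0,"ay":0,"az":8,"claw":1},
    {"tx":25,"ty":43,"tz":0,"ax":0,"ay":0,"az":8,"claw":1},
    {"tx":25,"ty":43,"tz":0,"ax":0,"ay":0,"az":8,"claw":1},
    {"tx":25,"ty":43,"tz":0,"ax":0,"ay":0,"az":8,"claw":1},
    {"tx":25,"ty":43,"tz":0,"ax":0,"ay":0,"az":8,"claw":1},
    {"tx":25,"ty":43,"tz":0,"ax":0,"ay":0,"az":8,"claw":1},
    {"tx":25,"ty":43,"tz":0,"ax":0,"ay":0,"az":8,"claw":1},
    {"tx":25,"ty":43,"tz":0,"ax":0,"ay":0,"az":8,"claw":1},
    {"tx":25,"ty":43,"tz":0,"ax":0,"ay":0,"az":8,"claw":1},
    {"tx":25,"ty":43,"tz":0,"ax":0,"ay":0,"az":7,"claw":1},
    {"tx":25,"ty":40,"tz":0,"ax":0,"ay":0,"az":4,"claw":1},
  ],
)

```text
time_s: 1.35
tcp_pos: [0.4903, -0.1471, 0.2458]
eef_rot: [-180.0, -0.0, -73.9]
contact_force: [1.8, -1.1, 0.3]
gripper_width: 0.0876
```

>>> step_arm(
  increments=[
    {"tx":24,"ty":40,"tz":-10,"ax":0,"ay":0,"az":0,"claw":1},
    {"tx":15,"ty":33,"tz":-30,"ax":0,"ay":0,"az":0,"claw":1},
    {"tx":0,"ty":0,"tz":-20,"ax":0,"ay":0,"az":0,"claw":1},
    {"tx":0,"ty":0,"tz":0,"ax":0,"ay":0,"az":0,"claw":1},
    {"tx":0,"ty":0,"tz":0,"ax":0,"ay":0,"az":0,"claw":1},
  ],
)

```text
time_s: 1.85
tcp_pos: [0.5287, -0.0765, 0.1858]
eef_rot: [179.9, -0.0, -74.2]
contact_force: [0.6, 0.2, -0.7]
gripper_width: 0.0879
```

```bash
cat >> h.py <<'E'
def st():
    s=r.get_state();print('t',round(s['time_s'],2),'tcp',(s['tcp_pos']*1000).round(1),'rot',s['eef_rot'].round(2),'F',s['contact_force'].round(1),'w',round(s['gripper_width']*1000,1));return s
E
python3 - <<'E'
from h import *
s=st();print(s['joints'].round(1))
c=cap('wrist','e');np.savez('c1.npz',W=cloud(c),I=c['image'])
E
```

```text
t 1.85 tcp [528.7 -76.5 185.8] rot [ 1.7995e+02 -2.0000e-02 -7.4210e+01] F [ 0.6  0.2 -0.7] w 87.9
[ 12.8  10.1 -21.9   0.  -58.    3. ]
```

View pics/e.png

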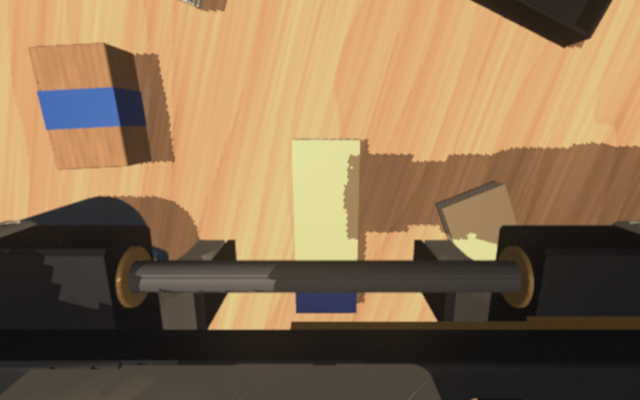

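The wrist view shows the book (292–360, 140–312) centred between the fingers. A look-alike lies right (440–515, 185–260), so I'll check the clearance to it.

```bash
python3 - <<'E'
from h import *
z=np.load('c0.npz');W=z['top'];Z=W[...,2]
m=np.zeros(Z.shape,bool);m[236:300,325:395]=1;m&=(Z>.012)&(Z<.03)
r_=cv2.minAreaRect((W[m][:,:2]*1000).astype(np.float32));print(r_,cv2.boxPoints(r_).round())
z=np.load('c1.npz');W=z['W'];Z=W[...,2];m=np.zeros(Z.shape,bool);m[135:235,285:345]=1;m&=(Z>.014)&(Z<.03)
P=W[m]*1000;ax=np.array([np.cos(np.radians(105.9)),np.sin(np.radians(105.9))]);n=np.array([-ax[1],ax[0]])
d=P[:,:2]-[528.7,-76.5];print('z',np.median(P[:,2]),'along min',(d@ax).min())
# edges: column slopes from rows
I=z['I'].astype(int)
m=np.zeros(Z.shape,bool);m[135:250,280:375]=1;m&=(Z>.014)&(Z<.03)
r_=cv2.minAreaRect((W[m][:,:2]*1000).astype(np.float32));print(r_,cv2.boxPoints(r_).round(1))
d=W[m][:,:2]*1000-[528.7,-76.5];print('lateral',(d@n).min(),(d@n).max())
E
```

```text
((345.53302001953125, -45.39202880859375), (60.616302490234375, 170.58636474609375), 38.145294189453125) [[ 269.    3.]
 [ 374. -131.]
 [ 422.  -94.]
 [ 317.   40.]]
z 19.018266443383474 along min -50.90744016470865
((527.85205078125, -75.83623504638672), (60.08700942993164, 103.5536880493164), 15.893966674804688) [[ 484.8  -34.3]
 [ 513.1 -133.9]
 [ 570.9 -117.4]
 [ 542.6  -17.8]]
lateral -29.405997166060086 30.679407167395954
```

>>> step_arm(
  increments=[
    {"tx":0,"ty":0,"tz":-40,"ax":0,"ay":0,"az":0,"claw":1},
    {"tx":0,"ty":0,"tz":-45,"ax":0,"ay":0,"az":0,"claw":1},
    {"tx":0,"ty":0,"tz":-40,"ax":0,"ay":0,"az":0,"claw":1},
    {"tx":0,"ty":0,"tz":-25,"ax":0,"ay":0,"az":0,"claw":1},
    {"tx":0,"ty":0,"tz":-13,"ax":0,"ay":0,"az":0,"claw":1},
    {"tx":0,"ty":0,"tz":0,"ax":0,"ay":0,"az":0,"claw":1},
    {"tx":0,"ty":0,"tz":0,"ax":0,"ay":0,"az":0,"claw":0.2},
    {"tx":0,"ty":0,"tz":0,"ax":0,"ay":0,"az":0,"claw":0.2},
    {"tx":0,"ty":0,"tz":0,"ax":0,"ay":0,"az":0,"claw":0.2},
    {"tx":0,"ty":0,"tz":0,"ax":0,"ay":0,"az":0,"claw":0.2},
    {"tx":0,"ty":0,"tz":0,"ax":0,"ay":0,"az":0,"claw":0.2},
    {"tx":0,"ty":0,"tz":0,"ax":0,"ay":0,"az":0,"claw":0.2},
  ],
  newtons=35,
)

```text
time_s: 3.1
tcp_pos: [0.529, -0.0763, 0.0234]
eef_rot: [-180.0, -0.0, -74.2]
contact_force: [-2.2, -0.9, 5.3]
gripper_width: 0.0589
```

>>> step_arm(
  increments=[
    {"tx":0,"ty":0,"tz":5,"ax":0,"ay":0,"az":0,"claw":0},
    {"tx":0,"ty":0,"tz":15,"ax":0,"ay":0,"az":0,"claw":0},
    {"tx":0,"ty":0,"tz":17,"ax":0,"ay":0,"az":0,"claw":0},
    {"tx":0,"ty":0,"tz":5,"ax":0,"ay":0,"az":-2.6,"claw":0},
    {"tx":0,"ty":0,"tz":0,"ax":0,"ay":0,"az":0,"claw":0},
    {"tx":0,"ty":0,"tz":0,"ax":0,"ay":0,"az":0,"claw":0},
  ],
)

```text
time_s: 3.7
tcp_pos: [0.5286, -0.0762, 0.0644]
eef_rot: [180.0, 0.0, -76.8]
contact_force: [-0.4, 0.4, -1.6]
gripper_width: 0.059
```

```bash
python3 - <<'E'
from h import *
st()
z=np.load('c0.npz');W=z['top']
m=np.zeros(W.shape[:2],bool);m[100:175,245:400]=1;m&=W[...,2]>.05
P=W[m]*1000
for a in range(-40,260,30):
    q=P[(P[:,1]>a)&(P[:,1]<a+30)]
    if len(q):print(a,'xmin',q[:,0].min().round(),'z there',q[q[:,0].argmin(),2].round(),'xmin z>80',q[q[:,2]>80][:,0].min().round() if (q[:,2]>80).any() else None)
c=cap('wrist');w=cloud(c);Z=w[...,2];T=r.get_state()['tcp_pos']*1000
m=np.zeros(Z.shape,bool);m[60:255,280:375]=1;m&=(Z>.04)&(Z<.075)
p=w[m]*1000;a=np.radians(103.2);ax=np.array([np.cos(a),np.sin(a)])
d=(p[:,:2]-T[:2])@ax;print(len(p),'rear',np.percentile(d,1),d.max());k=np.polyfit(d,p[:,2],1);print('z slope deg',np.degrees(k[0]),'top z at tcp',k[1])
r_=cv2.minAreaRect(p[:,:2].astype(np.float32));print(r_)
c=cap('top','f0');w=cloud(c);Z=w[...,2];hsv=cv2.cvtColor(c['image'],cv2.COLOR_BGR2HSV)
m=(hsv[...,0]>100)&(hsv[...,0]<130)&(hsv[...,1]>100)&(Z>.04)&(w[...,0]<.6)&(w[...,1]>-.02)&(w[...,1]<.12)
p=w[m]*1000;print(len(p),p.mean(0),p[:,2].min(),p[:,2].max(), ((p[:,:2]-T[:2])@ax).max())
E
```

```text
t 3.7 tcp [528.6 -76.2  64.4] rot [ 1.7999e+02  1.0000e-02 -7.6760e+01] F [-0.4  0.4 -1.6] w 59.0
-40 xmin 707.0 z there 86.0 xmin z>80 707.0
-10 xmin 648.0 z there 54.0 xmin z>80 657.0
20 xmin 650.0 z there 61.0 xmin z>80 658.0
50 xmin 692.0 z there 80.0 xmin z>80 693.0
80 xmin 713.0 z there 50.0 xmin z>80 None
140 xmin 711.0 z there 64.0 xmin z>80 None
170 xmin 712.0 z there 61.0 xmin z>80 723.0
200 xmin 716.0 z there 55.0 xmin z>80 726.0
230 xmin 722.0 z there 56.0 xmin z>80 733.0
9537 rear -50.39502243010413 -7.218851388530713
z slope deg 3.4900803739946853 top z at tcp 61.51416434766036
((534.5359497070312, -104.50567626953125), (43.5243034362793, 43.38391876220703), 13.774134635925293)
13 [377.17451279  42.72524361 591.51773494] 534.8221584907004 732.7064822307137 247.59016520711143
```

>>> step_arm(
  increments=[
    {"tx":5,"ty":30,"tz":0,"ax":0,"ay":0,"az":0,"claw":0},
    {"tx":7,"ty":45,"tz":0,"ax":0,"ay":0,"az":0,"claw":0},
    {"tx":7,"ty":45,"tz":0,"ax":0,"ay":0,"az":0,"claw":0},
    {"tx":5,"ty":35,"tz":0,"ax":0,"ay":0,"az":0,"claw":0},
    {"tx":3,"ty":20,"tz":0,"ax":0,"ay":0,"az":0,"claw":0},
    {"tx":0,"ty":5,"tz":0,"ax":0,"ay":0,"az":0,"claw":0},
    {"tx":0,"ty":0,"tz":0,"ax":0,"ay":0,"az":0,"claw":0},
    {"tx":0,"ty":0,"tz":0,"ax":0,"ay":0,"az":0,"claw":0},
  ],
)

```text
time_s: 4.6
tcp_pos: [0.5552, 0.1029, 0.0641]
eef_rot: [179.9, -0.0, -76.8]
contact_force: [-0.0, -0.0, -2.3]
gripper_width: 0.0587
```

```bash
python3 - <<'E'
from h import *
s=st();T=s['tcp_pos']*1000
z=np.load('c1.npz')
def sl(w,T,zr,a):
    Z=w[...,2];m=np.zeros(Z.shape,bool);m[60:235,300:340]=1;m&=(Z>zr[0])&(Z<zr[1]);p=w[m]*1000;ax=np.array([np.cos(a),np.sin(a)]);d=(p[:,:2]-T[:2])@ax
    k=np.polyfit(d,p[:,2],1);print(len(p),'slope',np.degrees(k[0]),'z@rear',np.polyval(k,-50),'z@tcp',k[1],'rear',d.min())
sl(z['W'],np.array([528.7,-76.5]),(.012,.03),np.radians(105.9))
c=cap('wrist');sl(cloud(c),T,(.045,.075),np.radians(103.2))
c=cap('side','f');w=cloud(c);np.savez('c2.npz',W=w,I=c['image'])
P=(np.array([.5166,.2682,.02])@c['R'].T+c['t']);u=c['fx']*P[0]/P[2]+c['cx'];v=c['fy']*P[1]/P[2]+c['cy'];print('stop px',u,v)
x0,y0=int(max(0,min(u-100,440))),int(max(0,min(v-90,240)))
print(x0,y0);cv2.imwrite('pics/f.png',cv2.resize(c['image'][y0:y0+160,x0:x0+200],None,fx=4,fy=3.75,interpolation=cv2.INTER_CUBIC))
E
```

```text
t 4.6 tcp [555.2 102.9  64.1] rot [ 1.7992e+02 -2.0000e-02 -7.6830e+01] F [-0.  -0.  -2.3] w 58.7
3823 slope 0.014021361351396432 z@rear 19.00370965698305 z@tcp 19.015945603042738 rear -50.90744016470865
3145 slope 2.204232468809413 z@rear 58.99927861935432 z@tcp 60.922834322358696 rear -50.544714613477055
stop px 282.3118454313546 302.5258595616783
182 212
```

View pics/f.png

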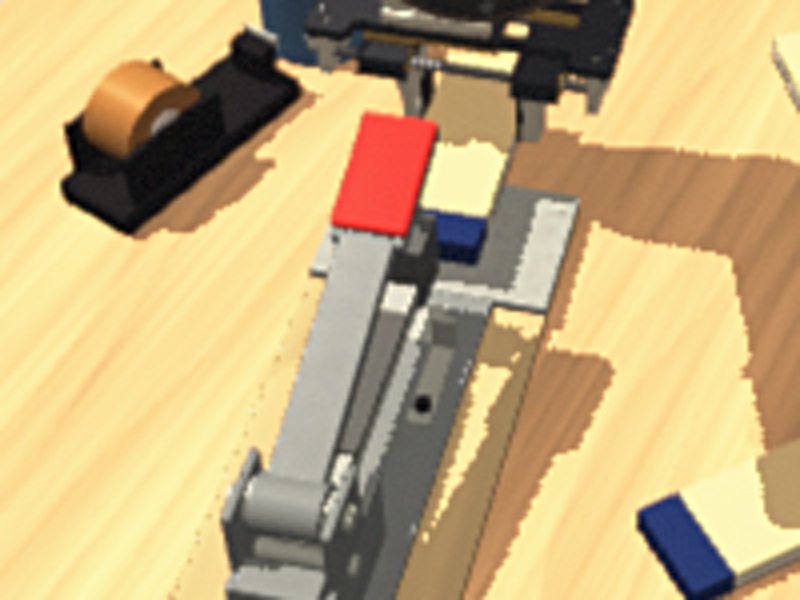

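Side crop: the book, held in the gripper, has its blue stub (px ~460,235) over the feed plate, right of the driver head. The way in is clear.

```bash
python3 - <<'E'
from h import *
z=np.load('c2.npz');w=z['W']*1000;I=z['I'];hsv=cv2.cvtColor(I,cv2.COLOR_BGR2HSV)
dx=np.array([-.2285,.9735]);n=np.array([-dx[1],dx[0]]);S=np.array([516.6,268.2])
m=np.zeros(I.shape[:2],bool);m[260:290,280:310]=1
b=m&(hsv[...,0]>95)&(hsv[...,0]<135)&(hsv[...,1]>90)
p=w[b];d=(p[:,:2]-S)@dx;l=(p[:,:2]-S)@n
print(len(p),'along',d.min(),d.max(),'lat',l.min(),l.max(),'z',p[:,2].min(),p[:,2].max())
m=np.zeros(I.shape[:2],bool);m[240:290,282:312]=1
q=w[m&(w[...,2]>45)&(w[...,2]<75)];d=(q[:,:2]-S)@dx
for a in range(-140,-40,10):
    k=q[(d>=a)&(d<a+10)]
    if len(k)>3:print(a,len(k),np.percentile(k[:,2],[50,80,95]).round(1))
# feed surface edge at narrow/wide part, lateral z near lugs
l=(w[...,:2]-S)@n;d=(w[...,:2]-S)@dx
f=(abs(w[...,2]-20)<6)&(d>-150)&(d<-42)&(abs(l)<90);print('feed z',np.nanmedian(w[...,2][f]),'lat',np.percentile(l[f],[.5,99.5]),'d',np.percentile(d[f],[.5,99.5]))
g=(w[...,2]>25)&(w[...,2]<52)&(d>-12)&(d<25)&(abs(l)<45)
v,u=np.where(g);print([(uu,vv,d[vv,uu].round(0),l[vv,uu].round(0),w[vv,uu,2].round(0)) for uu,vv in zip(u,v)][::6])
E
```

```text
131 along -73.10354396612716 -27.473389230500576 lat 3.476130213418871 33.153427012104224 z 44.23307262867647 89.05459264265978
-140 55 [62.2 63.9 65.2]
-130 58 [62.2 63.8 64.8]
-120 50 [62.5 64.1 65.9]
-110 59 [62.5 63.8 65.8]
-100 58 [62.  63.9 65.6]
-90 55 [62.2 63.4 64.7]
-80 56 [62.8 64.1 65. ]
-70 38 [62.4 64.4 65.6]
-60 74 [59.7 64.2 65.5]
-50 8 [61.1 64.5 65.2]
feed z 21.786365737570712 lat [-72.11069311  77.25893173] d [-143.38890472  -42.11198793]
[(np.int64(290), np.int64(296), np.float64(0.0), np.float64(20.0), np.float64(51.0)), (np.int64(295), np.int64(297), np.float64(-0.0), np.float64(32.0), np.float64(50.0)), (np.int64(295), np.int64(298), np.float64(4.0), np.float64(33.0), np.float64(51.0)), (np.int64(295), np.int64(299), np.float64(4.0), np.float64(33.0), np.float64(47.0)), (np.int64(295), np.int64(300), np.float64(3.0), np.float64(33.0), np.float64(42.0)), (np.int64(295), np.int64(301), np.float64(5.0), np.float64(33.0), np.float64(41.0)), (np.int64(295), np.int64(302), np.float64(4.0), np.float64(33.0), np.float64(36.0)), (np.int64(295), np.int64(303), np.float64(3.0), np.float64(32.0), np.float64(31.0)), (np.int64(295), np.int64(304), np.float64(3.0), np.float64(32.0), np.float64(27.0)), (np.int64(289), np.int64(306), np.float64(10.0), np.float64(20.0), np.float64(25.0)), (np.int64(294), np.int64(307), np.float64(12.0), np.float64(32.0), np.float64(28.0)), (np.int64(286), np.int64(309), np.float64(20.0), np.float64(15.0), np.float64(25.0)), (np.int64(291), np.int64(310), np.float64(22.0), np.float64(28.0), np.float64(28.0)), (np.int64(293), np.int64(312), np.float64(24.0), np.float64(33.0), np.float64(25.0))]
```

>>> step_arm(
  increments=[
    {"tx":0,"ty":0,"tz":-8,"ax":0,"ay":0,"az":0,"claw":0},
    {"tx":0,"ty":0,"tz":-8,"ax":0,"ay":0,"az":0,"claw":0},
    {"tx":0,"ty":0,"tz":-3.5,"ax":0,"ay":0,"az":0,"claw":0},
    {"tx":0,"ty":0,"tz":0,"ax":0,"ay":0,"az":0,"claw":0},
    {"tx":-2.3,"ty":10,"tz":0,"ax":0,"ay":0,"az":0,"claw":0},
    {"tx":-2.3,"ty":10,"tz":0,"ax":0,"ay":0,"az":0,"claw":0},
    {"tx":-2.3,"ty":10,"tz":0,"ax":0,"ay":0,"az":0,"claw":0},
    {"tx":-1.8,"ty":8,"tz":0,"ax":0,"ay":0,"az":0,"claw":0},
    {"tx":-0.9,"ty":4,"tz":0,"ax":0,"ay":0,"az":0,"claw":0},
    {"tx":0,"ty":0,"tz":0,"ax":0,"ay":0,"az":0,"claw":0},
  ],
)

```text
time_s: 5.7
tcp_pos: [0.5461, 0.1466, 0.0451]
eef_rot: [-180.0, 0.0, -76.8]
contact_force: [-0.2, -0.2, -1.2]
gripper_width: 0.0588
```

>>> step_arm(
  increments=[
    {"tx":-0.23,"ty":1,"tz":0,"ax":0,"ay":0,"az":0,"claw":0},
    {"tx":-0.23,"ty":1,"tz":0,"ax":0,"ay":0,"az":0,"claw":0},
    {"tx":-0.23,"ty":1,"tz":0,"ax":0,"ay":0,"az":0,"claw":0},
    {"tx":-0.23,"ty":1,"tz":0,"ax":0,"ay":0,"az":0,"claw":0},
    {"tx":0,"ty":0,"tz":0,"ax":0,"ay":0,"az":0,"claw":0},
  ],
)

```text
time_s: 6.2
tcp_pos: [0.5453, 0.1497, 0.0451]
eef_rot: [-180.0, -0.0, -76.8]
contact_force: [0.2, 0.3, -1.9]
gripper_width: 0.0585
```

>>> step_arm(
  increments=[
    {"tx":-0.8,"ty":0.8,"tz":0,"ax":0,"ay":0,"az":0,"claw":0},
    {"tx":-0.4,"ty":0.8,"tz":0,"ax":0,"ay":0,"az":0,"claw":0},
    {"tx":-0.2,"ty":0.8,"tz":0,"ax":0,"ay":0,"az":0,"claw":0},
    {"tx":0,"ty":0,"tz":0,"ax":0,"ay":0,"az":0,"claw":0},
  ],
)

```text
time_s: 6.6
tcp_pos: [0.5438, 0.1515, 0.045]
eef_rot: [180.0, -0.0, -76.8]
contact_force: [1.0, -3.6, -1.8]
gripper_width: 0.059
```

>>> step_arm(
  increments=[
    {"tx":-0.2,"ty":0.8,"tz":0,"ax":0,"ay":0,"az":0,"claw":0},
    {"tx":0,"ty":0,"tz":0,"ax":0,"ay":0,"az":0,"claw":0},
  ],
)

```text
time_s: 6.8
tcp_pos: [0.5435, 0.1516, 0.045]
eef_rot: [179.9, -0.1, -76.9]
contact_force: [3.8, -7.7, -1.4]
gripper_width: 0.0589
```

>>> step_arm(
  increments=[
    {"tx":-0.2,"ty":0.8,"tz":0,"ax":0,"ay":0,"az":0,"claw":0},
    {"tx":0,"ty":0,"tz":0,"ax":0,"ay":0,"az":0,"claw":0},
  ],
)

```text
time_s: 7.0
tcp_pos: [0.5432, 0.1517, 0.045]
eef_rot: [179.9, -0.1, -76.9]
contact_force: [3.7, -11.4, -1.6]
gripper_width: 0.0588
```

>>> step_arm(
  increments=[
    {"tx":0,"ty":0,"tz":-0.8,"ax":0,"ay":0,"az":0,"claw":0},
    {"tx":0.1,"ty":-0.5,"tz":-0.8,"ax":0,"ay":0,"az":0,"claw":0},
    {"tx":0,"ty":0,"tz":0,"ax":0,"ay":0,"az":0,"claw":0},
  ],
)

```text
time_s: 7.3
tcp_pos: [0.5433, 0.1516, 0.0436]
eef_rot: [179.9, -0.1, -76.9]
contact_force: [2.0, -8.6, 1.5]
gripper_width: 0.0591
```

```bash
python3 - <<'E'
from h import *
s=st();print(s['moment'])
c=cap('side');np.savez('c3.npz',W=cloud(c),I=c['image'])
cv2.imwrite('pics/g.png',cv2.resize(c['image'][230:330,240:340],None,fx=6,fy=6,interpolation=cv2.INTER_CUBIC))
E
```

```text
t 7.3 tcp [543.3 151.6  43.6] rot [ 1.7992e+02 -9.0000e-02 -7.6860e+01] F [ 2.  -8.6  1.5] w 59.1
[-3.20890887 -0.71485641 -0.2319    ]
```

View pics/g.png

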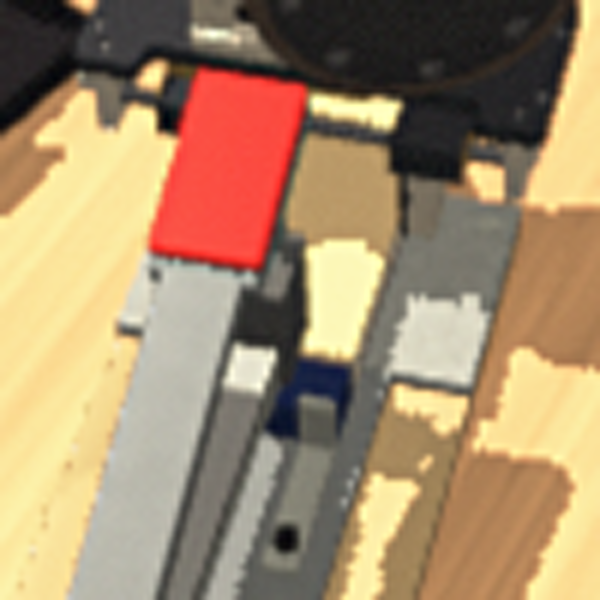

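Side crop: the lug (300–337, 395–440) is in contact with the blue face. The book edge looks slightly outside the lug's edge, so I'll quantify it before letting go.

```bash
python3 - <<'E'
from h import *
z=np.load('c3.npz');I=z['I'];w=z['W']*1000
c=cap('side')
dx=np.array([-.2285,.9735]);n=np.array([-dx[1],dx[0]]);S=np.array([516.6,268.2])
def pr(a,l,h):
    P=np.r_[S+a*dx+l*n,h]/1000@c['R'].T+c['t'];return round(float(c['fx']*P[0]/P[2]+c['cx']-240)*6),round(float(c['fy']*P[1]/P[2]+c['cy']-230)*6)
for l in(31,17,-17,-31):print('lug',l,pr(0,l,50),pr(0,l,20),'back',pr(6,l,50))
for l in(30,):print('book',[pr(a,l,40) for a in(0,-26,-60,-95)],'bottom',pr(0,l,20))
print('feed corners',pr(-42,75,20),pr(-142,75,20),pr(-42,42,20),pr(-0,42,20),'pad',[pr(16.2-34,l,205) for l in(21,-21)])
print('mm/px lat',pr(-26,31,40),pr(-26,29,40))
# row-wise right edge of book top & lug in gradient
g=cv2.cvtColor(I,cv2.COLOR_BGR2GRAY).astype(int)
for v in range(268,306,2):print(v,(v-230)*6,I[v,288:312].astype(int).sum(1).tolist())
E
```

```text
lug 31 (327, 401) (329, 449) back (323, 414)
lug 17 (292, 395) (295, 443) back (288, 407)
lug -17 (209, 380) (213, 427) back (204, 392)
lug -31 (174, 373) (179, 421) back (170, 385)
book [(325, 417), (342, 366), (364, 301), (385, 238)] bottom (327, 449)
feed corners (462, 387) (514, 206) (382, 372) (356, 454) pad [(300, 85), (188, 67)]
mm/px lat (345, 366) (340, 365)
268 228 [366, 396, 405, 448, 440, 440, 436, 434, 426, 434, 434, 430, 432, 435, 440, 446, 443, 416, 278, 142, 306, 322, 316, 322]
270 240 [238, 236, 256, 408, 460, 512, 666, 667, 665, 665, 666, 668, 650, 451, 424, 439, 440, 354, 326, 329, 346, 350, 346, 341]
272 252 [193, 178, 302, 650, 701, 691, 688, 686, 683, 686, 684, 690, 688, 662, 649, 473, 359, 342, 308, 352, 351, 359, 357, 343]
274 264 [295, 132, 218, 530, 698, 692, 683, 682, 683, 683, 684, 681, 682, 688, 696, 650, 338, 267, 332, 346, 354, 360, 354, 343]
276 276 [209, 109, 216, 537, 697, 690, 681, 682, 684, 682, 681, 682, 684, 692, 691, 465, 290, 335, 353, 359, 347, 348, 355, 351]
278 288 [135, 110, 180, 475, 699, 690, 683, 682, 684, 683, 683, 684, 689, 688, 514, 3
[... 1016 characters left out ...]
91, 295, 290, 295, 274, 409, 614, 532, 406, 283, 270, 261]
296 396 [124, 198, 363, 366, 339, 304, 278, 187, 108, 79, 176, 300, 297, 295, 305, 339, 311, 473, 669, 665, 662, 662, 662, 662]
298 408 [89, 148, 258, 262, 272, 282, 289, 276, 111, 136, 285, 296, 298, 292, 276, 265, 382, 416, 526, 558, 646, 562, 660, 659]
300 420 [77, 125, 262, 258, 249, 247, 250, 233, 144, 226, 291, 296, 292, 289, 281, 373, 398, 393, 392, 385, 392, 384, 383, 433]
302 432 [106, 129, 251, 256, 249, 249, 250, 242, 196, 289, 294, 297, 301, 296, 322, 391, 403, 400, 389, 394, 392, 396, 393, 378]
304 444 [286, 298, 359, 336, 318, 303, 274, 280, 278, 292, 295, 290, 288, 274, 377, 401, 400, 389, 399, 395, 396, 395, 383, 379]
```

Against the projected model, the lug and the book edge share the same ~1 px bias, so the book is centred within about 0.5 mm. Releasing.

>>> step_arm(
  increments=[
    {"tx":0,"ty":0,"tz":0,"ax":0,"ay":0,"az":0,"claw":0.45},
    {"tx":0,"ty":0,"tz":0,"ax":0,"ay":0,"az":0,"claw":0.6},
    {"tx":0,"ty":0,"tz":0,"ax":0,"ay":0,"az":0,"claw":1},
    {"tx":0,"ty":0,"tz":0,"ax":0,"ay":0,"az":0,"claw":1},
    {"tx":0,"ty":0,"tz":0,"ax":0,"ay":0,"az":0,"claw":1},
    {"tx":0,"ty":0,"tz":0,"ax":0,"ay":0,"az":0,"claw":1},
  ],
)

```text
time_s: 8.0
tcp_pos: [0.5436, 0.1534, 0.0435]
eef_rot: [-180.0, 0.0, -76.8]
contact_force: [0.0, -0.0, 0.5]
gripper_width: 0.087
```

>>> step_arm(
  increments=[
    {"tx":0,"ty":0,"tz":15,"ax":0,"ay":0,"az":0,"claw":1},
    {"tx":0,"ty":0,"tz":30,"ax":0,"ay":0,"az":0,"claw":1},
    {"tx":0,"ty":0,"tz":40,"ax":0,"ay":0,"az":0,"claw":-1},
    {"tx":0,"ty":0,"tz":45,"ax":0,"ay":0,"az":0,"claw":-1},
    {"tx":0,"ty":0,"tz":45,"ax":0,"ay":0,"az":0,"claw":-1},
    {"tx":0,"ty":0,"tz":30,"ax":0,"ay":0,"az":0,"claw":-1},
    {"tx":0,"ty":0,"tz":10,"ax":0,"ay":0,"az":0,"claw":-1},
    {"tx":0,"ty":0,"tz":0,"ax":0,"ay":0,"az":0,"claw":-1},
  ],
)

```text
time_s: 8.8
tcp_pos: [0.5441, 0.1536, 0.26]
eef_rot: [-179.8, 0.1, -76.8]
contact_force: [0.2, -0.2, -0.5]
gripper_width: 0.0453
```

```bash
python3 - <<'E'
from h import *
st()
dx=np.array([-.2285,.9735]);n=np.array([-dx[1],dx[0]]);S=np.array([516.6,268.2])
c=cap('side','h');w=cloud(c)*1000;I=c['image']
hsv=cv2.cvtColor(I,cv2.COLOR_BGR2HSV)
d=(w[...,:2]-S)@dx;l=(w[...,:2]-S)@n
cream=(hsv[...,0]>18)&(hsv[...,0]<35)&(w[...,2]>33)&(w[...,2]<50)&(d>-190)&(d<10)&(abs(l)<50)
p=w[cream];print(len(p),np.median(p[:,2]),'d',np.percentile(d[cream],[1,99]),'lat',np.percentile(l[cream],[1,99]))
r_=cv2.minAreaRect(p[:,:2].astype(np.float32));print(r_)
c=cap('top');w=cloud(c)*1000;hsv=cv2.cvtColor(c['image'],cv2.COLOR_BGR2HSV)
d=(w[...,:2]-S)@dx;l=(w[...,:2]-S)@n
m=(w[...,2]>33)&(w[...,2]<50)&(d>-190)&(d<-50)&(abs(l)<60);p=w[m];print('top',len(p),'d',np.percentile(d[m],[1,99]),'lat',np.percentile(l[m],[1,99]),cv2.minAreaRect(p[:,:2].astype(np.float32)) if len(p)>5 else '')
E
```

```text
t 8.8 tcp [544.1 153.6 260. ] rot [-1.7983e+02  7.0000e-02 -7.6820e+01] F [ 0.2 -0.2 -0.5] w 45.3
712 41.96559507087471 d [-170.91251304    3.73499698] lat [-18.24490856  32.10917816]
((523.8746948242188, 184.3997802734375), (52.24937438964844, 180.37608337402344), 18.01174545288086)
top 214 d [-169.25850126 -135.98695741] lat [-29.85616134  28.59276053] ((552.1257934570312, 120.28925323486328), (59.84463882446289, 34.33488845825195), 13.5763521194458)
```

>>> step_arm(
  increments=[
    {"tx":-4,"ty":20,"tz":0,"ax":0,"ay":0,"az":0,"claw":-1},
    {"tx":-9,"ty":40,"tz":0,"ax":0,"ay":0,"az":0,"claw":-1},
    {"tx":-9,"ty":40,"tz":0,"ax":0,"ay":0,"az":0,"claw":-1},
    {"tx":-7,"ty":24,"tz":0,"ax":0,"ay":0,"az":0,"claw":-1},
    {"tx":-2,"ty":6,"tz":0,"ax":0,"ay":0,"az":0,"claw":-1},
    {"tx":0,"ty":0,"tz":-20,"ax":0,"ay":0,"az":0,"claw":-1},
    {"tx":0,"ty":0,"tz":-15,"ax":0,"ay":0,"az":0,"claw":-1},
    {"tx":0,"ty":0,"tz":-6,"ax":0,"ay":0,"az":0,"claw":-1},
    {"tx":0,"ty":0,"tz":-4,"ax":0,"ay":0,"az":0,"claw":-1},
    {"tx":0,"ty":0,"tz":0,"ax":0,"ay":0,"az":0,"claw":-1},
  ],
)

```text
time_s: 9.9
tcp_pos: [0.5126, 0.2826, 0.2132]
eef_rot: [180.0, -0.0, -76.8]
contact_force: [-1.3, 0.1, 3.8]
gripper_width: 0.0006
```

>>> step_arm(
  increments=[
    {"tx":0.5,"ty":-2,"tz":-5,"ax":0,"ay":0,"az":0,"claw":-1},
    {"tx":0.6,"ty":-2.4,"tz":-6,"ax":0,"ay":0,"az":0,"claw":-1},
    {"tx":0.5,"ty":-2.1,"tz":-6,"ax":0,"ay":0,"az":0,"claw":-1},
    {"tx":0.5,"ty":-1.8,"tz":-6,"ax":0,"ay":0,"az":0,"claw":-1},
    {"tx":0.4,"ty":-1.6,"tz":-6,"ax":0,"ay":0,"az":0,"claw":-1},
    {"tx":0.3,"ty":-1.4,"tz":-6,"ax":0,"ay":0,"az":0,"claw":-1},
    {"tx":0.3,"ty":-1.2,"tz":-6,"ax":0,"ay":0,"az":0,"claw":-1},
    {"tx":0.2,"ty":-1,"tz":-6,"ax":0,"ay":0,"az":0,"claw":-1},
    {"tx":0.1,"ty":-0.5,"tz":-4,"ax":0,"ay":0,"az":0,"claw":-1},
    {"tx":0.1,"ty":-0.3,"tz":-3,"ax":0,"ay":0,"az":0,"claw":-1},
    {"tx":0,"ty":0,"tz":0,"ax":0,"ay":0,"az":0,"claw":-1},
  ],
)

```text
time_s: 11.0
tcp_pos: [0.5163, 0.2693, 0.1609]
eef_rot: [-179.9, 0.1, -76.8]
contact_force: [-6.1, -0.2, 11.2]
gripper_width: 0.0004
```

>>> step_arm(
  increments=[
    {"tx":0,"ty":0,"tz":-2,"ax":0,"ay":0,"az":0,"claw":-1},
    {"tx":0,"ty":0,"tz":-2,"ax":0,"ay":0,"az":0,"claw":-1},
    {"tx":0,"ty":0,"tz":-1,"ax":0,"ay":0,"az":0,"claw":-1},
    {"tx":0,"ty":0,"tz":0,"ax":0,"ay":0,"az":0,"claw":-1},
  ],
)

```text
time_s: 11.4
tcp_pos: [0.5164, 0.2689, 0.1566]
eef_rot: [-179.9, 0.0, -76.8]
contact_force: [-6.1, -1.3, 15.1]
gripper_width: 0.0004
```

>>> step_arm(
  increments=[
    {"tx":0,"ty":0,"tz":-1.5,"ax":0,"ay":0,"az":0,"claw":-1},
    {"tx":0,"ty":0,"tz":-1.5,"ax":0,"ay":0,"az":0,"claw":-1},
    {"tx":0,"ty":0,"tz":0,"ax":0,"ay":0,"az":0,"claw":-1},
  ],
)

```text
time_s: 11.7
tcp_pos: [0.5165, 0.2687, 0.1551]
eef_rot: [-179.9, 0.0, -76.8]
contact_force: [-10.2, -4.4, 24.2]
gripper_width: 0.0005
```

>>> step_arm(
  increments=[
    {"tx":0,"ty":0,"tz":-1.5,"ax":0,"ay":0,"az":0,"claw":-1},
    {"tx":0,"ty":0,"tz":0,"ax":0,"ay":0,"az":0,"claw":-1},
    {"tx":0,"ty":0,"tz":0,"ax":0,"ay":0,"az":0,"claw":-1},
  ],
)

```text
time_s: 12.0
tcp_pos: [0.5165, 0.2687, 0.1547]
eef_rot: [-179.8, 0.0, -76.8]
contact_force: [-14.4, -4.2, 31.9]
gripper_width: 0.0003
```

On the stop: force rises steeply and z = 0.155, as expected. Now I'll let the handle up.

>>> step_arm(
  increments=[
    {"tx":0,"ty":0,"tz":5,"ax":0,"ay":0,"az":0,"claw":-1},
    {"tx":-0.2,"ty":1,"tz":6,"ax":0,"ay":0,"az":0,"claw":-1},
    {"tx":-0.3,"ty":1.5,"tz":8,"ax":0,"ay":0,"az":0,"claw":-1},
    {"tx":-0.5,"ty":2,"tz":8,"ax":0,"ay":0,"az":0,"claw":-1},
    {"tx":-0.6,"ty":2.5,"tz":8,"ax":0,"ay":0,"az":0,"claw":-1},
    {"tx":-0.7,"ty":3,"tz":8,"ax":0,"ay":0,"az":0,"claw":-1},
    {"tx":-0.7,"ty":3,"tz":8,"ax":0,"ay":0,"az":0,"claw":-1},
    {"tx":0,"ty":0,"tz":8,"ax":0,"ay":0,"az":0,"claw":-1},
    {"tx":0,"ty":0,"tz":10,"ax":0,"ay":0,"az":0,"claw":-1},
    {"tx":0,"ty":0,"tz":20,"ax":0,"ay":0,"az":0,"claw":-1},
    {"tx":0,"ty":0,"tz":20,"ax":0,"ay":0,"az":0,"claw":-1},
    {"tx":0,"ty":0,"tz":0,"ax":0,"ay":0,"az":0,"claw":-1},
  ],
)

```text
time_s: 13.2
tcp_pos: [0.5141, 0.2825, 0.262]
eef_rot: [-179.8, 0.1, -76.8]
contact_force: [-1.0, -0.1, 0.2]
gripper_width: 0.0008
```

>>> step_arm(
  increments=[
    {"tx":5,"ty":-22,"tz":0,"ax":0,"ay":0,"az":0,"claw":-1},
    {"tx":9,"ty":-40,"tz":0,"ax":0,"ay":0,"az":0,"claw":1},
    {"tx":9,"ty":-40,"tz":0,"ax":0,"ay":0,"az":0,"claw":1},
    {"tx":6,"ty":-24,"tz":0,"ax":0,"ay":0,"az":0,"claw":1},
    {"tx":0,"ty":0,"tz":0,"ax":0,"ay":0,"az":0,"claw":1},
    {"tx":0,"ty":0,"tz":0,"ax":0,"ay":0,"az":0,"claw":1},
    {"tx":0,"ty":0,"tz":0,"ax":0,"ay":0,"az":0,"claw":1},
  ],
)

```text
time_s: 13.9
tcp_pos: [0.5419, 0.1563, 0.2586]
eef_rot: [180.0, 0.0, -76.8]
contact_force: [-0.6, 0.0, -0.8]
gripper_width: 0.0429
```

```bash
python3 - <<'E'
from h import *
s=st();T=s['tcp_pos'][:2]*1000
dx=np.array([-.2285,.9735]);n=np.array([-dx[1],dx[0]]);S=np.array([516.6,268.2])
for k in('top','wrist'):
    c=cap(k,'i_'+k);w=cloud(c)*1000
    d=(w[...,:2]-S)@dx;l=(w[...,:2]-S)@n
    m=(w[...,2]>33)&(w[...,2]<50)&(d>-190)&(d<-120)&(abs(l)<60);p=w[m]
    print(k,len(p),'d',np.percentile(d[m],[1,99]),'lat',np.percentile(l[m],[1,99]))
print('tcp in stapler',(T-S)@dx,(T-S)@n)
c=cap('side','i_side');w=cloud(c)*1000;hsv=cv2.cvtColor(c['image'],cv2.COLOR_BGR2HSV)
m=((hsv[...,0]<6)|(hsv[...,0]>174))&(hsv[...,1]>150)&(w[...,2]>80)&(w[...,0]>.4)&(w[...,0]<600);p=w[m];print('pad',len(p),np.median(p,0))
E
```

```text
t 13.9 tcp [541.9 156.3 258.6] rot [179.97   0.   -76.82] F [-0.6  0.  -0.8] w 42.9
top 247 d [-169.196439   -131.56085838] lat [-30.29875784  28.53487878]
wrist 2782 d [-169.84011969 -120.2577998 ] lat [-29.50715891  29.2482428 ]
tcp in stapler -114.73842353658898 0.9754489061186682
pad 595 [508.7711719  285.58340444 194.66594793]
```

>>> step_arm(
  increments=[
    {"tx":2.2,"ty":-5,"tz":-20,"ax":0,"ay":0,"az":0,"claw":1},
    {"tx":0,"ty":0,"tz":-30,"ax":0,"ay":0,"az":0,"claw":1},
    {"tx":0,"ty":0,"tz":-30,"ax":0,"ay":0,"az":0,"claw":1},
    {"tx":0,"ty":0,"tz":-30,"ax":0,"ay":0,"az":0,"claw":1},
    {"tx":0,"ty":0,"tz":-25,"ax":0,"ay":0,"az":0,"claw":1},
    {"tx":0,"ty":0,"tz":-10,"ax":0,"ay":0,"az":0,"claw":1},
    {"tx":0,"ty":0,"tz":0,"ax":0,"ay":0,"az":0,"claw":1},
  ],
)

```text
time_s: 14.75
tcp_pos: [0.5436, 0.151, 0.1128]
eef_rot: [179.8, -0.1, -76.8]
contact_force: [0.7, 0.0, 0.1]
gripper_width: 0.0874
```

>>> step_arm(
  increments=[
    {"tx":0,"ty":0,"tz":-20,"ax":0,"ay":0,"az":0,"claw":1},
    {"tx":0,"ty":0,"tz":-25,"ax":0,"ay":0,"az":0,"claw":1},
    {"tx":0,"ty":0,"tz":-18,"ax":0,"ay":0,"az":0,"claw":1},
    {"tx":0,"ty":0,"tz":-7,"ax":0,"ay":0,"az":0,"claw":1},
    {"tx":0,"ty":0,"tz":0,"ax":0,"ay":0,"az":0,"claw":1},
    {"tx":0,"ty":0,"tz":0,"ax":0,"ay":0,"az":0,"claw":0},
    {"tx":0,"ty":0,"tz":0,"ax":0,"ay":0,"az":0,"claw":0},
    {"tx":0,"ty":0,"tz":0,"ax":0,"ay":0,"az":0,"claw":0},
    {"tx":0,"ty":0,"tz":0,"ax":0,"ay":0,"az":0,"claw":0},
    {"tx":0,"ty":0,"tz":0,"ax":0,"ay":0,"az":0,"claw":0},
    {"tx":0,"ty":0,"tz":0,"ax":0,"ay":0,"az":0,"claw":0},
  ],
  newtons=35,
)

```text
time_s: 15.85
tcp_pos: [0.5444, 0.151, 0.0445]
eef_rot: [-180.0, 0.0, -76.8]
contact_force: [-2.3, -1.0, 6.8]
gripper_width: 0.0584
```

>>> step_arm(
  increments=[
    {"tx":0.5,"ty":-2,"tz":0.5,"ax":0,"ay":0,"az":0,"claw":-0.2},
    {"tx":1.2,"ty":-5,"tz":0.5,"ax":0,"ay":0,"az":0,"claw":-0.2},
    {"tx":2.3,"ty":-10,"tz":0,"ax":0,"ay":0,"az":0,"claw":-0.2},
    {"tx":3.5,"ty":-15,"tz":0,"ax":0,"ay":0,"az":0,"claw":-0.2},
    {"tx":3.5,"ty":-15,"tz":0,"ax":0,"ay":0,"az":0,"claw":-0.2},
    {"tx":3,"ty":-13,"tz":0,"ax":0,"ay":0,"az":0,"claw":-0.2},
    {"tx":0,"ty":0,"tz":0,"ax":0,"ay":0,"az":0,"claw":-0.2},
    {"tx":0,"ty":0,"tz":10,"ax":0,"ay":0,"az":0,"claw":-0.2},
    {"tx":0,"ty":0,"tz":25,"ax":0,"ay":0,"az":0,"claw":-0.2},
    {"tx":0,"ty":0,"tz":25,"ax":0,"ay":0,"az":0,"claw":-0.2},
    {"tx":0,"ty":0,"tz":20,"ax":0,"ay":0,"az":0,"claw":-0.2},
    {"tx":0,"ty":0,"tz":0,"ax":0,"ay":0,"az":0,"claw":-0.2},
  ],
)

```text
time_s: 17.05
tcp_pos: [0.5602, 0.092, 0.1288]
eef_rot: [-179.7, 0.1, -76.8]
contact_force: [1.4, 0.7, -2.2]
gripper_width: 0.0587
```

>>> step_arm(
  increments=[
    {"tx":-2,"ty":-20,"tz":0,"ax":0,"ay":0,"az":2.4,"claw":-0.2},
    {"tx":-4,"ty":-35,"tz":0,"ax":0,"ay":0,"az":6,"claw":-0.2},
    {"tx":-5,"ty":-42,"tz":0,"ax":0,"ay":0,"az":7,"claw":-0.2},
    {"tx":-5,"ty":-42,"tz":0,"ax":0,"ay":0,"az":7,"claw":-0.2},
    {"tx":-5,"ty":-42,"tz":0,"ax":0,"ay":0,"az":7,"claw":-0.2},
    {"tx":-5,"ty":-42,"tz":0,"ax":0,"ay":0,"az":7,"claw":-0.2},
    {"tx":-5,"ty":-42,"tz":0,"ax":0,"ay":0,"az":7,"claw":-0.2},
    {"tx":-5,"ty":-42,"tz":0,"ax":0,"ay":0,"az":7,"claw":-0.2},
    {"tx":-5,"ty":-42,"tz":0,"ax":0,"ay":0,"az":7,"claw":-0.2},
    {"tx":-5,"ty":-42,"tz":0,"ax":0,"ay":0,"az":6,"claw":-0.2},
    {"tx":-5,"ty":-40,"tz":0,"ax":0,"ay":0,"az":4,"claw":-0.2},
    {"tx":-3,"ty":-20,"tz":0,"ax":0,"ay":0,"az":2,"claw":-0.2},
  ],
)

```text
time_s: 18.25
tcp_pos: [0.5034, -0.3626, 0.1244]
eef_rot: [180.0, 0.0, -7.4]
contact_force: [-0.4, 0.6, -2.2]
gripper_width: 0.0587
```

```bash
python3 - <<'E'
from h import *
s=st();print(s['joints'].round())
c=cap('top');w=cloud(c)*1000;np.savez('c4.npz',W=w)
I=c['image'].astype(int)
m=np.zeros(w.shape[:2],bool);m[165:280,420:515]=1
m&=(w[...,2]>22)&(w[...,2]<42)&(I.sum(2)<250);print(cv2.minAreaRect(w[m][:,:2].astype(np.float32)))
c=cap('side','j')
E
```

```text
t 18.25 tcp [ 503.4 -362.6  124.4] rot [ 1.80e+02  4.00e-02 -7.37e+00] F [-0.4  0.6 -2.2] w 58.7
[-18.  21. -15.   0. -53. 100.]
((403.58233642578125, -430.5665283203125), (29.0222225189209, 135.37010192871094), 70.86624145507812)
```

View pics/j.png

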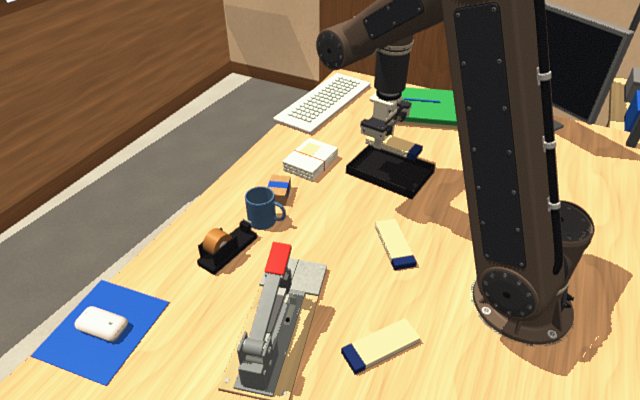

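Side view: the book is held level over the tray (px 395,150), the stapler handle is up, and the bystanders are unmoved.

>>> step_arm(
  increments=[
    {"tx":0,"ty":0,"tz":-20,"ax":0,"ay":0,"az":0,"claw":-0.2},
    {"tx":0,"ty":0,"tz":-30,"ax":0,"ay":0,"az":0,"claw":-0.2},
    {"tx":0,"ty":0,"tz":-25,"ax":0,"ay":0,"az":0,"claw":-0.2},
    {"tx":0,"ty":0,"tz":-12,"ax":0,"ay":0,"az":0,"claw":-0.2},
    {"tx":0,"ty":0,"tz":-5,"ax":0,"ay":0,"az":0,"claw":-0.2},
    {"tx":0,"ty":0,"tz":0,"ax":0,"ay":0,"az":0,"claw":-0.2},
    {"tx":0,"ty":0,"tz":0,"ax":0,"ay":0,"az":0,"claw":-0.2},
  ],
)

```text
time_s: 19.05
tcp_pos: [0.5052, -0.3602, 0.0341]
eef_rot: [180.0, -0.1, -7.4]
contact_force: [-0.3, 0.2, -2.2]
gripper_width: 0.0589
```

>>> step_arm(
  increments=[
    {"tx":0,"ty":0,"tz":-1.5,"ax":0,"ay":0,"az":0,"claw":-0.2},
    {"tx":0,"ty":0,"tz":-1,"ax":0,"ay":0,"az":0,"claw":-0.2},
    {"tx":0,"ty":0,"tz":0,"ax":0,"ay":0,"az":0,"claw":-0.2},
  ],
)

```text
time_s: 19.35
tcp_pos: [0.5044, -0.3601, 0.0309]
eef_rot: [180.0, -0.0, -7.4]
contact_force: [-0.8, 0.1, -1.5]
gripper_width: 0.0593
```

>>> step_arm(
  increments=[
    {"tx":0,"ty":0,"tz":-1,"ax":0,"ay":0,"az":0,"claw":-0.2},
    {"tx":0,"ty":0,"tz":-1,"ax":0,"ay":0,"az":0,"claw":-0.2},
    {"tx":0,"ty":0,"tz":0,"ax":0,"ay":0,"az":0,"claw":-0.2},
  ],
)

```text
time_s: 19.65
tcp_pos: [0.5043, -0.3601, 0.0285]
eef_rot: [180.0, -0.0, -7.4]
contact_force: [0.0, -0.8, -0.1]
gripper_width: 0.0594
```

>>> step_arm(
  increments=[
    {"tx":0,"ty":0,"tz":-1,"ax":0,"ay":0,"az":0,"claw":-0.2},
    {"tx":0,"ty":0,"tz":0,"ax":0,"ay":0,"az":0,"claw":-0.2},
  ],
)

```text
time_s: 19.85
tcp_pos: [0.5044, -0.3601, 0.0285]
eef_rot: [180.0, -0.0, -7.4]
contact_force: [-2.0, 1.5, 7.6]
gripper_width: 0.0587
```

Book on the tray floor. I'll release it and retreat.

>>> step_arm(
  increments=[
    {"tx":0,"ty":0,"tz":0.5,"ax":0,"ay":0,"az":0,"claw":0.45},
    {"tx":0,"ty":0,"tz":0,"ax":0,"ay":0,"az":0,"claw":0.6},
    {"tx":0,"ty":0,"tz":0,"ax":0,"ay":0,"az":0,"claw":0.9},
    {"tx":0,"ty":0,"tz":0,"ax":0,"ay":0,"az":0,"claw":0.9},
    {"tx":0,"ty":0,"tz":0,"ax":0,"ay":0,"az":0,"claw":0.9},
    {"tx":0,"ty":0,"tz":10,"ax":0,"ay":0,"az":0,"claw":0.9},
    {"tx":0,"ty":0,"tz":30,"ax":0,"ay":0,"az":0,"claw":0.9},
    {"tx":0,"ty":0,"tz":40,"ax":0,"ay":0,"az":0,"claw":0.9},
    {"tx":0,"ty":0,"tz":45,"ax":0,"ay":0,"az":0,"claw":0.9},
    {"tx":0,"ty":0,"tz":45,"ax":0,"ay":0,"az":0,"claw":0.9},
    {"tx":0,"ty":0,"tz":30,"ax":0,"ay":0,"az":0,"claw":0.9},
    {"tx":0,"ty":0,"tz":0,"ax":0,"ay":0,"az":0,"claw":0.9},
  ],
)

```text
time_s: 21.05
tcp_pos: [0.5064, -0.3613, 0.2346]
eef_rot: [179.8, -0.5, -7.4]
contact_force: [0.7, 0.3, -0.6]
gripper_width: 0.0832
```

```bash
python3 - <<'E'
from h import *
st()
c=cap('wrist','k');w=cloud(c)*1000
m=(w[...,2]>14)&(w[...,2]<32)&(c['image'].astype(int).sum(2)>350)&(w[...,1]<-270)&(w[...,1]>-450)&(w[...,0]>360)&(w[...,0]<580)
print(m.sum(),np.percentile(w[m][:,2],[5,50,95]))
E
```

```text
t 21.05 tcp [ 506.4 -361.3  234.6] rot [179.82  -0.53  -7.39] F [ 0.7  0.3 -0.6] w 83.2
6775 [21.76837601 22.98244904 24.28927109]
```

View pics/k.png

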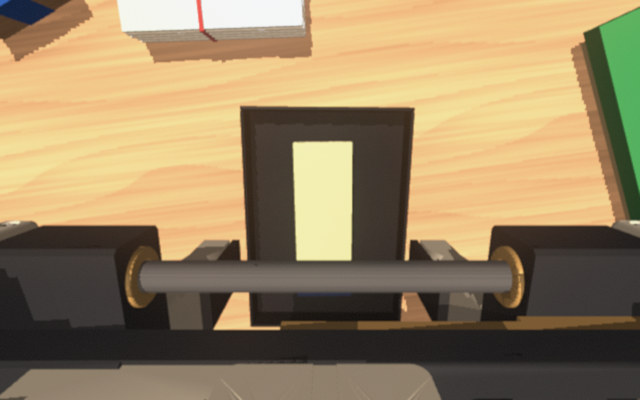

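The wrist view shows the book flat and centred in the tray (293–352, 142–295), with its top at about 23 mm. Handing in.

```bash
python3 - <<'E'
from h import *
w0=np.load('c0.npz')['top']*1000;c=cap('top');w=cloud(c)*1000
for n,(a,b,e,f) in dict(disp=(250,315,108,155),mug=(316,350,112,165),box=(353,397,112,155),env=(405,475,105,165)).items():
    p=[x[e:f,a:b].reshape(-1,3) for x in(w0,w)];print(n,[q[q[:,2]>20][:,:2].mean(0).round(1) for q in p])
print(r.close_job())
E
```

```text
disp [array([737.3, 172.3]), array([737.4, 172.4])]
mug [array([720.5,  25.8]), array([720.9,  25.9])]
box [array([736.4, -94.1]), array([736.5, -94.2])]
env [array([ 722. , -283.6]), array([ 613.7, -160.8])]
the job is handed in; nothing more can be done
None
```

I stapled the voucher book, drew it out and put it down in the black tray, then handed the job in after about 21 s.

- **Seating:** I pushed the book against the lugs until the contact force reached about 11 N, then let go. In the side camera it was centred within about 1 mm. The top and wrist cameras showed it still seated after stapling.
- **Stapling:** I pressed the pad down to 136 mm above the desk. There the force climbed to about 32 N for 0.4 mm of travel, so the handle was on its stop. Once released, the handle came back up to 194.7 mm.
- **Tray:** I lowered the book until it touched the tray floor, let go and backed the arm off. The wrist camera shows it lying flat and centred, its top at about 23 mm against an expected 24 mm.
- **Other objects:** The tape dispenser, mug and staple box each moved less than 0.5 mm by the top camera.
- **Check that disagreed:** The same before-and-after check for the envelopes gave a large shift. I think the arm was in the camera's view there. The last wrist picture shows the bundle lying undisturbed, and the arm never came near it, but I did not measure it again.

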